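# Clamp a collared shaft in a V-block

### The job

Slide the collared shaft from the wooden rest into the V-block, under the stirrup clamp, until its collar comes up against the block. Then screw the knurled clamp screw down, turn after turn, until it bears firmly on the shaft: properly finger-tight, but do not force it, or it will mark the soft aluminium. Leave the other things on the bench where they are.

Things in the scene. Friction and masses are not known exactly. Their poses are not given: they have to be found in the camera images.
- shaft_mid (a point): Middle, on the axis, of the loose aluminium shaft to be clamped: 164 mm long, 20 mm thick, about 0.175 kg, with one collar (40 mm across, 14 mm wide). x runs along the axis from the short tail towards the long end. From this point the long end is at +82 mm, the collar from -13 to -27, the tail's end at -82. It lies level in the rest, the tail nearer the robot.
- shaft_collar (a point): Point on the shaft's axis in the face of the collar that looks to the long end (this face comes up against the V-block). The long end reaches +95 mm along x, the collar lies from 0 to -14 mm, the free tail, where it can be gripped, from -14 to -69 mm. In the rest the shaft is carried at +71 and -61 mm by notched boards 10 mm thick, 40 mm high. It balances at +9 mm.
- vblock_seat (a point): Where shaft_collar must come, with x aligned: middle of the fixed V-block's entry face, on the axis of a 20 mm shaft lying in the 90 degree vee, 44 mm above the bench. x points into the block along the vee. Block 70 mm long, 55 wide, its top 4 mm above this point, on a bolted plate 90 x 125 x 8 mm. The stirrup bridges it 43 mm in, 74 mm wide, 16 mm along x, 78 mm high, open below 67 mm.
- screw_head (a point): Middle of the clamp screw's knurled round head (25 mm across, 22 mm high), on the upright screw axis, 43 mm in from the entry face along the vee. It sinks with the screw and is 27 mm above the stirrup's top when the screw meets a seated shaft. Turned clockwise seen from above the screw goes down, 5 mm a turn (coarse thread); it turns lightly (0.05 N m) and stays where it is left.
- screw_point (a point): Flat lower end of the clamp screw, 8 mm across, on its axis; it bears on top of the shaft. It starts 4.8 to 7.5 mm (0.95 to 1.5 turns) above a seated shaft. Once it bears, every further radian adds about 30 N of clamping force, and about 0.05 N m to the torque. Some 40 N is finger-tight; 100 N is forced.
- plain_mid (a point): Middle of another aluminium shaft, 164 mm long, 20 mm thick, without a collar, lying in the same rest 90 mm beside the collared one (either side). To be left alone.
- rest: Fixed plywood rest, 150 x 190 mm, 40 mm high; origin under its middle. The shafts lie along its x with axes 40 mm above the bench, 45 mm either side of the middle. Base board 10 mm thick.
- cup: Empty clear plastic cup, 68 mm across, 75 mm high; origin under its middle. To be left alone.
- glue: Blue glue bottle, 34 mm across, 125 mm high; origin under its middle. To be left alone.
- caliper: Digital caliper lying flat, 190 mm long, 10 mm high; origin at the middle of its beam. To be left alone.

How it is judged:
By the outcome, as a careful person would: the job done as asked, in the order asked, and still so for the second after the job is handed in, with the robot touching nothing.
It also fails if it takes over 72 s, if anything falls off the work surface, if the arm or the gripper's body presses on something with over 40 N, if the wrist force passes 120 N, or if a joint passes its speed limit or range.

### The arm

A 7-joint arm with a two-finger parallel gripper is mounted at the origin on the work surface. World frame = base frame: x ahead of the robot, y to its left, z up, the work surface at z = 0. Lengths are in m, angles in rad, forces in N, time in s.
With the tool pointing down it reaches from about 0.4 to 0.875 m from the base axis. Payload 19.3 kg.
Tool frame: the origin (TCP) lies at the very end of the fingers, on their centre line; the grasp point (between the pads) lies 19 mm behind it; z points along the fingers, y is the line along which they close (so a half turn about z gives the same grasp; the last joint's range is limited). The gripper opens to 85 mm and grips with 20 to 120 N. Pads are 22 mm wide; open, the fingers measure 114 mm over their backs; the gripper's body (76 mm by 85 mm) begins 54 mm behind the grasp point. The pads swing forward as they close: fully open they stand 13 mm farther back than shut.
Start: joints at [-1.204, 0.521, -0.036, 1.599, 0.021, 1.021, -0.113], TCP at [0.264, 0.566, 0.231] pointing down, gripper open.
Joint ranges: [-2.91, 2.91], [-0.3, 2.13], [-1.5, 1.42], [0.17, 2.43], [-1.26, 4.41], [0.16, 1.93], [-2.52, 2.52]. Speed limits (rad/s): [1.89, 1.89, 2.39, 2.39, 3.01, 3.01, 3.01].

### API

Orientations are given as [roll, pitch, yaw] about the fixed x, y, z axes, in that order (R = Rz(yaw) Ry(pitch) Rx(roll)).
In Python, from workcell import monitor, optics, job_done gives the robot as it stands.
- The arm moves only by the shell command python3 -m handwheel 'ROWS' [FORCE]. ROWS is JSON, a list of rows, each an object of numbers: "dx", "dy", "dz": the shift along the tool's x, y, z in cm; "wx", "wy", "wz": the turn, a rotation vector about the tool's x, y, z in rad; "claw": the opening in per cent of the stroke, from 0 (shut) to 100 (fully open). A call has 1 to 8 rows; each row shifts and turns the commanded pose from where the row before left it, along the tool's axes as they then stand; what a row does not reach is not made up. A row lasts 1/8 s, in which the tool goes at most 62.5 mm and 10.7 degrees, less where a joint would pass 70% of its speed; a pose out of reach is approached as far as the arm can. A call with a gripper value outside its range is refused whole. The fingers move at their own pace and stop on an object; FORCE is the grip in N (left out, the last holds). Time passes only in rows, so rows that do not move let the fingers close. It gives the time, the measured TCP pose, the force, the opening and the grip force at its end, in the units of the state.
- monitor.observe(): the state, without advancing time (a new reading comes with each control period).
- optics.grab_frame(name): name is "scene" or "top" or "wrist"; returns a dict with "frame" (400x640x3 uint8, blue, green, red), "fovy" (degrees; the focal length in pixels is half the picture's height over the tangent of half this angle, whatever the lens; pixels are square), "cx", "cy" (the principal point, pixels), "R" (3x3) and "t" (3): a world point X has camera coordinates R X + t. Camera axes: x right, y down, z forward; pixel columns grow to the right and rows downward; lengths in m; the calibration is good to about 2 mm. A picture is of the moment at which its call begins. There is no depth.
- job_done(): hands the job in; it is judged then, once.
Trained networks look in the newest picture that a camera, given by its name, has taken for a name from the list of things; names that differ only in an ending like _2 or _b are one class to them, and where a whole thing is asked for, a point or a joint stands for the part that bears it (a point fixed in the world has none). Each returns a list of dicts, best first, with "p" (0 to 1); they miss things now and then, are a little off and sometimes report something else, mostly with a low value. They report only what shows in the picture. A call takes as long as a camera call.
- optics.masks_of(name, camera): "region" (400x640 bool, what is visible of it) and "rect" ([left, top, width, height] in pixels, round what is visible of it).
The state is a dict: "clock": time; "qpos": joint angles; "qd": joint speeds; "joint_efforts": joint torques, N m; "position": TCP position; "tool_rot": TCP orientation; "force": force on the tool from outside, world axes, zero at the start; "moment": the same for the moment, N m; "grip_width": finger opening in m; "finger_force": force on a finger pad.
Only numpy, scipy, OpenCV 4.12 (cv2) and the standard library are available. Lean on these libraries where they do the work, as an engineer would, in place of code of your own. Each camera call takes 0.05 s, during which the arm holds its last target. There are 200 camera calls.

## Working session

There is one attempt and no reset: what is moved stays moved. The work goes in short steps, Python scripts to look and compute and a shell command to move; the robot and the scene stay as the last step left them, time stands still between calls to the robot, and variables do not carry over. Pictures are saved under pics/ and viewed, at most 10 in all, crops included, and the job is handed in when it is done.

```bash
mkdir -p pics; python3 - <<'E'
from workcell import monitor, optics
import cv2,numpy as np
s=monitor.observe();print({k:np.round(v,3).tolist() for k,v in s.items()})
for c in ["scene","top"]:
    f=optics.grab_frame(c);cv2.imwrite(f"pics/{c}0.png",f["frame"])
    print(c,f["fovy"],f["cx"],f["cy"],np.round(f["R"],3).tolist(),np.round(f["t"],3).tolist())
    for n in ["shaft_mid","vblock_seat","screw_head","plain_mid","rest","cup","glue","caliper"]:
        print(n,[(round(m["p"],2),m["rect"]) for m in optics.masks_of(n,c)][:3])
E
```

```text
{'clock': 0.0, 'qpos': [-1.204, 0.522, -0.036, 1.6, 0.021, 1.021, -0.113], 'qd': [0.0, -0.001, 0.0, 0.001, -0.002, -0.001, -0.0], 'joint_efforts': [0.001, -92.71, 1.981, -36.994, 0.018, 0.008, -0.0], 'position': [0.264, 0.566, 0.231], 'tool_rot': [-3.141, 0.0, 2.705], 'force': [-0.259, 0.502, 0.024], 'moment': [0.027, -0.032, -0.046], 'finger_force': 0.0, 'grip_width': 0.085}
scene 57.36813419218107 323.5325483680573 199.30623708347972 [[-0.296, 0.955, -0.002], [0.568, 0.174, -0.804], [-0.768, -0.24, -0.594]] [0.153, -0.267, 1.29]
shaft_mid [(0.76, [189.9, 163.1, 24.2, 44.6]), (0.41, [176.9, 166.7, 85.2, 44.8])]
vblock_seat [(0.89, [323.9, 194.9, 62.5, 65.5]), (0.33, [222.2, 214.7, 34.2, 43.5])]
screw_head [(0.63, [352.7, 191.7, 11.9, 22.6])]
plain_mid [(0.73, [419.9, 207.5, 81.1, 16.4]), (0.67, [222.0, 212.5, 33.4, 45.6])]
rest [(0.87, [178.4, 167.3, 85.6, 44.7]), (0.42, [228.0, 161.2, 21.0, 45.5])]
cup [(0.69, [222.0, 213.3, 36.1, 43.7]), (0.4, [175.1, 163.5, 90.1, 48.1])]
glue [(0.72, [439.5, 239.8, 27.4, 56.6])]
caliper [(0.65, [420.1, 205.9, 79.7, 15.5])]
top 47.41794739093155 322.6003212981663 193.2532293279198 [[0.016, -1.0, -0.012], [-0.981, -0.013, -0.196], [0.195, 0.015, -0.981]] [0.028, 0.58, 1.195]
shaft_mid [(0.98, [437.6, 182.1, 22.7, 55.0])]
vblock_seat [(0.57, [275.4, 173.8, 51.9, 43.2])]
screw_head []
plain_mid [(0.93, [407.1, 191.9, 29.5, 58.6]), (0.48, [393.9, 187.1, 80.3, 67.3]), (0.28, [370.1, 142.6, 22.5, 26.0])]
rest [(0.81, [390.8, 185.5, 83.4, 70.2])]
cup [(0.7, [370.5, 140.1, 24.1, 28.0]), (0.58, [406.3, 190.2, 28.7, 58.5])]
glue [(0.68, [223.0, 148.9, 19.4, 24.8])]
caliper [(0.64, [189.6, 227.6, 66.8, 32.0])]
```

```bash
python3 - <<'E'
import cv2
a=cv2.imread("pics/top0.png")[110:290,170:490];cv2.imwrite("pics/top0c.png",cv2.resize(a,None,fx=2.5,fy=2.5,interpolation=cv2.INTER_CUBIC))
a=cv2.imread("pics/scene0.png")[130:330,160:520];cv2.imwrite("pics/scene0c.png",cv2.resize(a,(792,440),interpolation=cv2.INTER_CUBIC))
E
```

```text
(no output)
```

View pics/top0c.png

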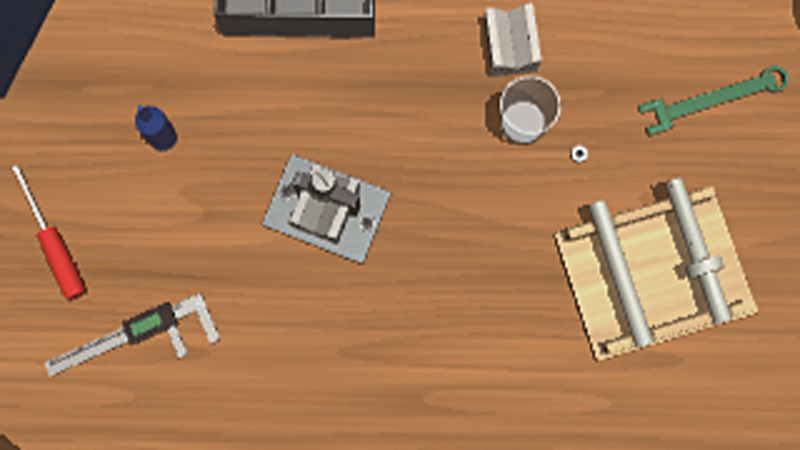

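View pics/scene0c.png

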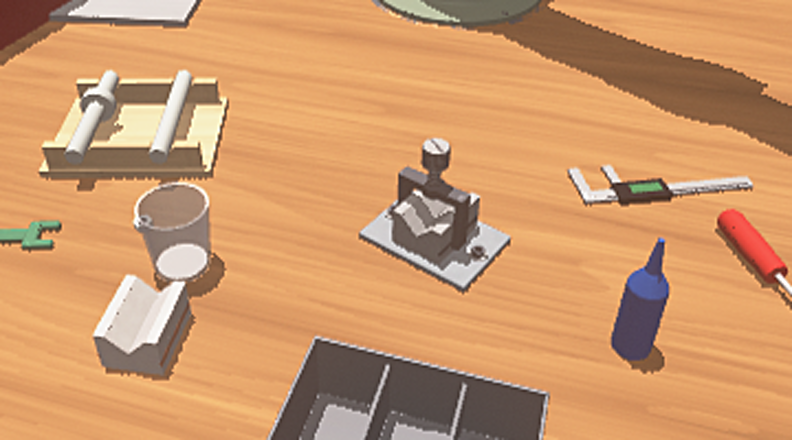

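The top view (crop ×2.5) shows the clamp plate at about (325,208). The collared shaft is the right one in the rest, with ends at (676,182) and (722,320) and its collar at (703,267). The vee runs up and slightly right, and the stirrup lies towards the far side, so the entry faces the robot. Next I'll turn these pixels into positions.

```bash
cat > h.py <<'E'
import numpy as np,cv2
from workcell import monitor,optics
def cam(f):
    return (f["frame"].shape[0]/2)/np.tan(np.radians(f["fovy"])/2),np.array(f["R"]),np.array(f["t"])
def ray(f,px,z):
    F,R,t=cam(f);d=R.T@np.array([(px[0]-f["cx"])/F,(px[1]-f["cy"])/F,1]);C=-R.T@t
    return C+d*(z-C[2])/d[2]
def proj(f,X):
    F,R,t=cam(f);p=np.atleast_2d(X)@R.T+t
    return np.c_[f["cx"]+F*p[:,0]/p[:,2],f["cy"]+F*p[:,1]/p[:,2]]
E
python3 - <<'E'
from h import *
f=optics.grab_frame("top")
c=lambda x,y:(170+(x+.5)/2.5-.5,110+(y+.5)/2.5-.5)
a=ray(f,c(676,182),.045);b=ray(f,c(722,320),.045)
print("shaft",a,b,np.linalg.norm(a-b),np.degrees(np.arctan2(*(a-b)[1::-1])), "collar",ray(f,c(703,267),.05))
P=[ray(f,c(*q),.008) for q in [(293,155),(390,190),(362,263),(263,225)]]
print("plate",np.round(P,4),np.mean(P,0))
for i in range(4):
    d=P[i]-P[(i+1)%4];print(np.linalg.norm(d),np.degrees(np.arctan2(d[1],d[0])))
print("head",ray(f,c(322,180),.12))
m=optics.masks_of("shaft_mid","top")[0]["region"];ys,xs=np.nonzero(m)
v=np.array([ray(f,(x,y),.04)[:2] for x,y in zip(xs,ys)]);u,s,w=np.linalg.svd(v-v.mean(0));print("mask",v.mean(0),np.degrees(np.arctan2(w[0][1],w[0][0])),np.ptp((v-v.mean(0))@w[0]))
E
```

```text
shaft [ 0.61658254 -0.28985127  0.045     ] [ 0.46354142 -0.33434748  0.045     ] 0.15937847276278608 16.211618413879165 collar [ 0.52066403 -0.31471054  0.05      ]
plate [[0.6513 0.1415 0.008 ]
 [0.6113 0.0287 0.008 ]
 [0.5262 0.0592 0.008 ]
 [0.5685 0.1732 0.008 ]] [0.58932836 0.10065965 0.008     ]
0.11964254308999178 70.49585529082462
0.09042278673197039 -19.740640694651628
0.12159476747207174 -110.35360896800655
0.08864948105691166 159.0013385742532
head [0.59687327 0.09934051 0.12      ]
mask [ 0.53847732 -0.31219894] -162.65862434996987 0.16337514421146893
```

```bash
cat >> h.py <<'E'
from scipy.spatial.transform import Rotation as Ro
def go(x,y,z,yawdeg):
    s=monitor.observe();R=Ro.from_euler("xyz",s["tool_rot"])
    d=R.inv().apply(np.array([x,y,z])-s["position"])*100
    w=(R.inv()*Ro.from_euler("xyz",[np.pi,0,np.radians(yawdeg)])).as_rotvec()
    print("shift cm",np.round(d,2),"turn",np.round(w,3),"q7",round(s["qpos"][6],2),"t",round(s["clock"],2),"F",np.round(s["force"],1),"M",np.round(s["moment"],3))
E
python3 -m handwheel '[{"dx":-4.87,"dy":-3.46},{"dx":-4.87,"dy":-3.46},{"dx":-4.87,"dy":-3.46},{"dx":-4.87,"dy":-3.46},{"dx":-4.87,"dy":-3.46},{"dx":-4.87,"dy":-3.46},{"dx":-4.87,"dy":-3.46},{"dx":-4.87,"dy":-3.46}]' 60
python3 -m handwheel '[{"wz":0.18},{"wz":0.18},{"wz":0.18},{"wz":0.18},{"wz":0.18},{"wz":0.18},{"wz":0.18},{"wz":0.18}]'
python3 -m handwheel '[{"wz":0.18},{"wz":0.18},{"wz":0.18},{"wz":0.18},{"wz":0.18},{"wz":0.07},{}]'
python3 -c "
from h import *
go(.49,-.327,.20,16.8)"
```

```text
shift cm [-58.23 -71.4    3.13] turn [-0.     0.     2.412] q7 -0.11 t 1.0 F [-1.2  0.   0.2] M [ 0.017 -0.026 -0.021]schema error: expected keys dx, dy, dz, wx, wy, wz, claw
schema error: expected keys dx, dy, dz, wx, wy, wz, claw
schema error: expected keys dx, dy, dz, wx, wy, wz, claw
```

```bash

python3 -m handwheel '[{"dx":-4.87,"dy":-3.46,"dz":0,"wx":0,"wy":0,"wz":0,"claw":100},{"dx":-4.87,"dy":-3.46,"dz":0,"wx":0,"wy":0,"wz":0,"claw":100},{"dx":-4.87,"dy":-3.46,"dz":0,"wx":0,"wy":0,"wz":0,"claw":100},{"dx":-4.87,"dy":-3.46,"dz":0,"wx":0,"wy":0,"wz":0,"claw":100},{"dx":-4.87,"dy":-3.46,"dz":0,"wx":0,"wy":0,"wz":0,"claw":100},{"dx":-4.87,"dy":-3.46,"dz":0,"wx":0,"wy":0,"wz":0,"claw":100},{"dx":-4.87,"dy":-3.46,"dz":0,"wx":0,"wy":0,"wz":0,"claw":100},{"dx":-4.87,"dy":-3.46,"dz":0,"wx":0,"wy":0,"wz":0,"claw":100}]' 60
python3 -m handwheel '[{"dx":0,"dy":0,"dz":0,"wx":0,"wy":0,"wz":0.18,"claw":100},{"dx":0,"dy":0,"dz":0,"wx":0,"wy":0,"wz":0.18,"claw":100},{"dx":0,"dy":0,"dz":0,"wx":0,"wy":0,"wz":0.18,"claw":100},{"dx":0,"dy":0,"dz":0,"wx":0,"wy":0,"wz":0.18,"claw":100},{"dx":0,"dy":0,"dz":0,"wx":0,"wy":0,"wz":0.18,"claw":100},{"dx":0,"dy":0,"dz":0,"wx":0,"wy":0,"wz":0.18,"claw":100},{"dx":0,"dy":0,"dz":0,"wx":0,"wy":0,"wz":0.18,"claw":100}]'
python3 -m handwheel '[{"dx":0,"dy":0,"dz":0,"wx":0,"wy":0,"wz":0.18,"claw":100},{"dx":0,"dy":0,"dz":0,"wx":0,"wy":0,"wz":0.18,"claw":100},{"dx":0,"dy":0,"dz":0,"wx":0,"wy":0,"wz":0.18,"claw":100},{"dx":0,"dy":0,"dz":0,"wx":0,"wy":0,"wz":0.18,"claw":100},{"dx":0,"dy":0,"dz":0,"wx":0,"wy":0,"wz":0.18,"claw":100},{"dx":0,"dy":0,"dz":0,"wx":0,"wy":0,"wz":0.18,"claw":100},{"dx":0,"dy":0,"dz":0,"wx":0,"wy":0,"wz":0.07,"claw":100},{"dx":0,"dy":0,"dz":0,"wx":0,"wy":0,"wz":0,"claw":100}]'
python3 -c "
from h import *
f=optics.grab_frame('wrist');cv2.imwrite('pics/w1.png',f['frame'])
print(f['R'],f['t'],f['fovy'])
for p in [(.597,.099,.12),(.556,.113,.044),(.589,.1,.008)]: print(proj(f,p))
go(.49,-.327,.20,16.8)"
```

```text
clock: 2.0
position: [0.5011, 0.149, 0.2316]
tool_rot: [3.141, 0.0, 2.705]
force: [0.9, 0.1, 0.4]
grip_width: 0.0856
finger_force: 0.0
clock: 2.88
position: [0.5004, 0.1507, 0.2314]
tool_rot: [3.141, -0.0, 1.439]
force: [0.3, -0.1, -0.2]
grip_width: 0.0857
finger_force: 0.0
clock: 3.88
position: [0.5003, 0.1508, 0.2313]
tool_rot: [3.141, 0.0, 0.296]
force: [0.5, -0.1, -0.5]
grip_width: 0.0853
finger_force: 0.0
[[ 2.90904064e-01 -9.56752187e-01 -2.80124958e-04]
 [-9.09096115e-01 -2.76505288e-01  3.11591206e-01]
 [-2.98193023e-01 -9.03884875e-02 -9.50216208e-01]] [-0.00260331  0.45664012  0.54260866] 59.21930967347696
[[433.45394192  85.6087672 ]]
[[377.57315566 124.51865495]]
[[395.69097579  91.96655711]]
shift cm [-14.96  45.39   3.13] turn [ 0.    -0.     0.004] q7 -1.36 t 3.92 F [-0.2 -1.5  0.2] M [ 0.027 -0.008  0.023]
```

View pics/w1.png

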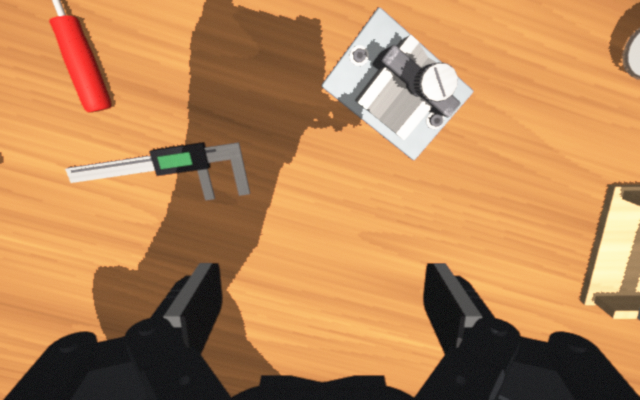

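The wrist view shows the plate with corners at (378,8), (473,92), (415,159) and (323,89). The screw-head top is at (439,80), and the block's longer entry part lies to the lower left of the stirrup, facing the robot. I'll move on to the shaft.

```bash

python3 -m handwheel '[{"dx":-1.9,"dy":5.7,"dz":0.4,"wx":0,"wy":0,"wz":0,"claw":100},{"dx":-1.9,"dy":5.7,"dz":0.4,"wx":0,"wy":0,"wz":0,"claw":100},{"dx":-1.9,"dy":5.7,"dz":0.4,"wx":0,"wy":0,"wz":0,"claw":100},{"dx":-1.9,"dy":5.7,"dz":0.4,"wx":0,"wy":0,"wz":0,"claw":100},{"dx":-1.9,"dy":5.7,"dz":0.4,"wx":0,"wy":0,"wz":0,"claw":100},{"dx":-1.9,"dy":5.7,"dz":0.4,"wx":0,"wy":0,"wz":0,"claw":100},{"dx":-1.9,"dy":5.7,"dz":0.4,"wx":0,"wy":0,"wz":0,"claw":100},{"dx":-1.7,"dy":5.5,"dz":0.4,"wx":0,"wy":0,"wz":0,"claw":100}]' 60
python3 -m handwheel '[{"dx":0,"dy":0,"dz":0,"wx":0,"wy":0,"wz":0,"claw":100}]'
python3 - <<'E'
from h import *
f=optics.grab_frame('wrist')
im=f['frame'].copy()
for r in optics.masks_of("shaft_mid","wrist")[:2]:
    m=r["region"];ys,xs=np.nonzero(m)
    v=np.array([ray(f,(x,y),.043)[:2] for x,y in zip(xs,ys)]);u,s,w=np.linalg.svd(v-v.mean(0),full_matrices=False);a=(v-v.mean(0))@w[0]
    print(r["p"],r["rect"],v.mean(0),np.degrees(np.arctan2(w[0][1],w[0][0])),np.ptp(a))
d=np.array([np.cos(np.radians(16.8)),np.sin(np.radians(16.8)),0]);n=np.array([-d[1],d[0],0])
M=np.array([.539,-.312,.04])
for a in (-.082,-.027,-.013,.082):
    p=proj(f,[M+a*d+n*.02,M+a*d-n*.02]);cv2.line(im,*[tuple(int(round(k)) for k in q) for q in p],(0,0,255),1)
cv2.imwrite('pics/w2.png',im)
go(.49,-.327,.20,16.8)
E
```

```text
clock: 4.92
position: [0.4884, -0.3294, 0.1992]
tool_rot: [-3.141, -0.0, 0.297]
force: [0.9, 0.8, -0.5]
grip_width: 0.0858
finger_force: 0.0
clock: 5.05
position: [0.4868, -0.3321, 0.1991]
tool_rot: [3.14, 0.001, 0.29]
force: [-0.2, 1.3, -0.9]
grip_width: 0.0855
finger_force: 0.0
0.61 [293.7, 0.0, 51.7, 205.6] [ 0.54717326 -0.31369646] -162.4937196469172 0.16213448819694695
shift cm [ 0.18 -0.01 -0.1 ] turn [-0.001  0.     0.002] q7 -0.42 t 5.15 F [-0.1  0.8  0.2] M [ 0.024 -0.053  0.05 ]
```

View pics/w2.png

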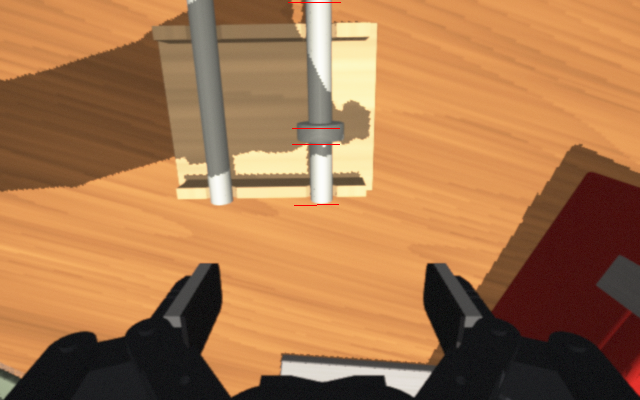

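The red predicted lines fit along the axis. The shaft shows about 4 px (3 mm) to the right of the prediction, at column 320, with its collar at about (321,131). I'll correct for that and descend.

```bash

python3 -m handwheel '[{"dx":0.4,"dy":0.3,"dz":4.5,"wx":0,"wy":0,"wz":0,"claw":100},{"dx":0,"dy":0,"dz":4.5,"wx":0,"wy":0,"wz":0,"claw":100},{"dx":0,"dy":0,"dz":4.5,"wx":0,"wy":0,"wz":0,"claw":100},{"dx":0,"dy":0,"dz":3,"wx":0,"wy":0,"wz":0,"claw":100},{"dx":0,"dy":0,"dz":1.5,"wx":0,"wy":0,"wz":0,"claw":100},{"dx":0,"dy":0,"dz":0,"wx":0,"wy":0,"wz":0,"claw":100}]' 60
python3 - <<'E'
from h import *
f=optics.grab_frame('wrist');cv2.imwrite('pics/w3.png',f['frame'])
go(.4931,-.329,.021,16.8)
E
```

```text
clock: 5.9
position: [0.4936, -0.3282, 0.0192]
tool_rot: [-3.141, 0.0, 0.296]
force: [0.3, -0.2, 0.7]
grip_width: 0.0856
finger_force: 0.0
shift cm [-0.08  0.   -0.1 ] turn [ 0.    -0.     0.002] q7 -0.28 t 5.95 F [0.6 0.  0.4] M [-0.008 -0.033  0.049]
```

View pics/w3.png

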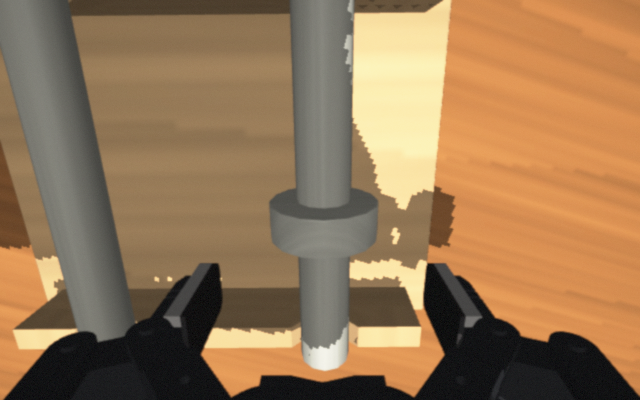

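The shaft tail at column 324 is centred between the fingers (322), and the collar at row 215 is clear ahead of the pads. I'll close the gripper and lift.

```bash

python3 -m handwheel '[{"dx":0,"dy":0,"dz":0,"wx":0,"wy":0,"wz":0,"claw":0},{"dx":0,"dy":0,"dz":0,"wx":0,"wy":0,"wz":0,"claw":0},{"dx":0,"dy":0,"dz":0,"wx":0,"wy":0,"wz":0,"claw":0},{"dx":0,"dy":0,"dz":0,"wx":0,"wy":0,"wz":0,"claw":0},{"dx":0,"dy":0,"dz":0,"wx":0,"wy":0,"wz":0,"claw":0},{"dx":0,"dy":0,"dz":0,"wx":0,"wy":0,"wz":0,"claw":0}]' 90
python3 -m handwheel '[{"dx":0,"dy":0,"dz":-1,"wx":0,"wy":0,"wz":0,"claw":0},{"dx":0,"dy":0,"dz":-3,"wx":0,"wy":0,"wz":0,"claw":0},{"dx":0,"dy":0,"dz":-4,"wx":0,"wy":0,"wz":0,"claw":0},{"dx":0,"dy":0,"dz":-4,"wx":0,"wy":0,"wz":0,"claw":0},{"dx":0,"dy":0,"dz":-3,"wx":0,"wy":0,"wz":0,"claw":0},{"dx":0,"dy":0,"dz":0,"wx":0,"wy":0,"wz":0,"claw":0}]'
python3 - <<'E'
from h import *
f=optics.grab_frame('wrist');cv2.imwrite('pics/w4.png',f['frame'])
d=np.array([np.cos(np.radians(-19.5)),np.sin(np.radians(-19.5))])
g=np.array([.556,.113])-.12*d-.036*d
print(g);go(g[0],g[1],.14,-19.5)
E
```

```text
clock: 6.7
position: [0.4935, -0.3291, 0.0197]
tool_rot: [3.141, -0.0, 0.295]
force: [-1.0, 1.2, 7.0]
grip_width: 0.0177
finger_force: 87.6
clock: 7.45
position: [0.4941, -0.3296, 0.1717]
tool_rot: [3.139, -0.003, 0.295]
force: [0.5, 1.3, -2.7]
grip_width: 0.0174
finger_force: 87.9
[0.40894793 0.16507387]
shift cm [  6.26 -49.74   2.99] turn [ 0.    -0.001  0.635] q7 -0.39 t 7.5 F [ 0.6  0.3 -2.6] M [-0.007  0.099  0.023]
```

View pics/w4.png

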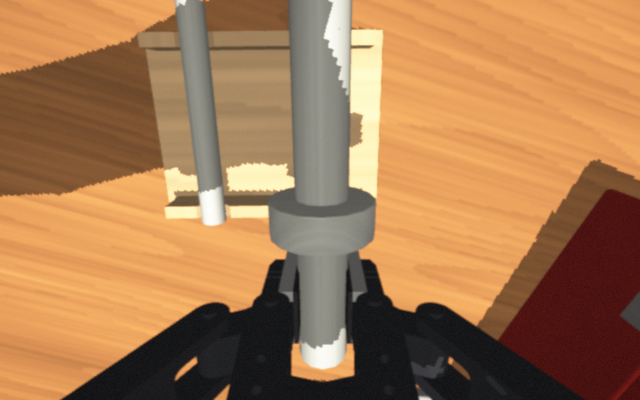

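The wrist view shows the shaft held straight between the pads, with the collar at (322,215) as before, and the plain shaft still in the rest. I'll carry it to the V-block.

```bash

python3 -m handwheel '[{"dx":0.4,"dy":-3.2,"dz":0,"wx":0,"wy":0,"wz":0,"claw":0},{"dx":0.7,"dy":-5.6,"dz":0,"wx":0,"wy":0,"wz":0,"claw":0},{"dx":0.8,"dy":-6.1,"dz":0,"wx":0,"wy":0,"wz":0,"claw":0},{"dx":0.8,"dy":-6.1,"dz":0,"wx":0,"wy":0,"wz":0,"claw":0},{"dx":0.8,"dy":-6.1,"dz":0,"wx":0,"wy":0,"wz":0,"claw":0},{"dx":0.8,"dy":-6.1,"dz":0,"wx":0,"wy":0,"wz":0,"claw":0},{"dx":0.8,"dy":-6.1,"dz":0,"wx":0,"wy":0,"wz":0,"claw":0},{"dx":0.7,"dy":-5.6,"dz":0,"wx":0,"wy":0,"wz":0,"claw":0}]' 90
python3 -m handwheel '[{"dx":0.4,"dy":-4,"dz":0,"wx":0,"wy":0,"wz":0,"claw":0},{"dx":0,"dy":-0.9,"dz":0,"wx":0,"wy":0,"wz":0,"claw":0},{"dx":0,"dy":0,"dz":0,"wx":0,"wy":0,"wz":0.15,"claw":0},{"dx":0,"dy":0,"dz":0,"wx":0,"wy":0,"wz":0.17,"claw":0},{"dx":0,"dy":0,"dz":0,"wx":0,"wy":0,"wz":0.17,"claw":0},{"dx":0,"dy":0,"dz":0,"wx":0,"wy":0,"wz":0.145,"claw":0},{"dx":0,"dy":0,"dz":0,"wx":0,"wy":0,"wz":0,"claw":0}]'
python3 - <<'E'
from h import *
go(.409,.165,.14,-19.5)
W=optics.grab_frame('wrist');S=optics.grab_frame('scene')
cv2.imwrite('pics/w5.png',W['frame'])
cv2.imwrite('pics/s5.png',cv2.resize(S['frame'][100:280,230:450],(792,648))[:600])
E
```

```text
clock: 8.5
position: [0.4173, 0.1194, 0.1687]
tool_rot: [3.141, 0.001, 0.295]
force: [1.4, -0.3, -2.3]
grip_width: 0.0179
finger_force: 88.2
clock: 9.38
position: [0.4079, 0.1646, 0.1688]
tool_rot: [3.14, 0.0, -0.341]
force: [-0.4, 0.5, -2.3]
grip_width: 0.0176
finger_force: 88.3
shift cm [ 0.09 -0.08  2.88] turn [ 0.002  0.    -0.   ] q7 -1.87 t 9.38 F [-0.4  0.5 -2.3] M [0.003 0.019 0.012]
```

View pics/w5.png

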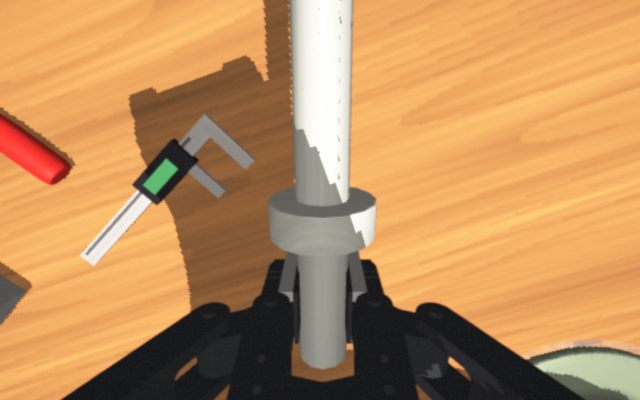

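View pics/s5.png

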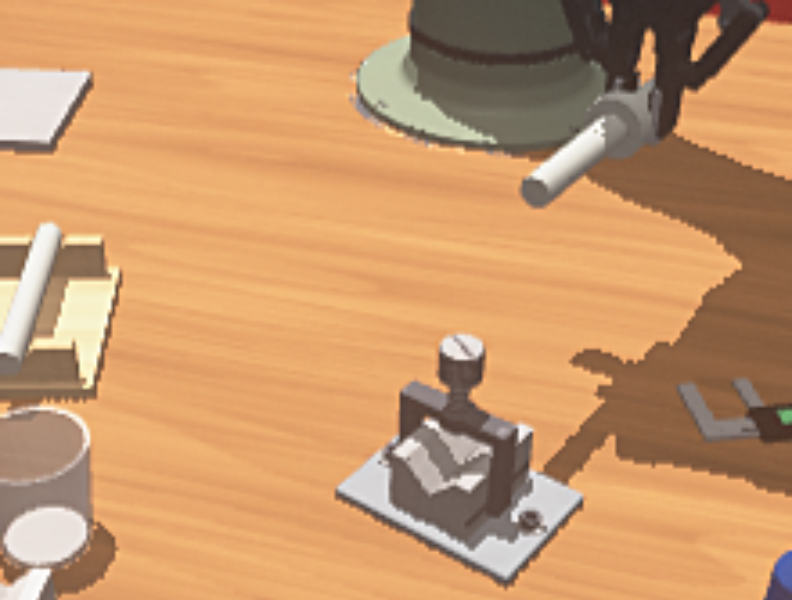

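The wrist view shows the shaft straight in the grip, with its collar at (322,215). The scene view shows the long end at (537,190), level and pointing to the block. The clamp's plate corners there are at (337,492), (505,582) and (583,500), and the screw-head top is at (463,347). I'll fit the block's pose over all three views.

```bash
cat > fit.py <<'E'
from h import *
from scipy.optimize import least_squares
S=optics.grab_frame('scene');T=optics.grab_frame('top')
W=dict(T);W['fovy']=59.21930967347696;W['R']=np.array([[ 2.90904064e-01,-9.56752187e-01,-2.80124958e-04],[-9.09096115e-01,-2.76505288e-01,3.11591206e-01],[-2.98193023e-01,-9.03884875e-02,-9.50216208e-01]]);W['t']=np.array([-0.00260331,0.45664012,0.54260866])
print(T['cx'],T['cy'],optics.grab_frame('wrist')['cx'],optics.grab_frame('wrist')['cy'])
w=optics.grab_frame('wrist');W['cx'],W['cy']=w['cx'],w['cy']
cs=lambda x,y:(230+(x+.5)/3.6-.5,100+(y+.5)/3.6-.5)
ct=lambda x,y:(170+(x+.5)/2.5-.5,110+(y+.5)/2.5-.5)
# local plate: x along vee from entry, FL far-left, FR, NR, NL (centre x=.035)
L={'FL':(.08,.0625,.008),'FR':(.08,-.0625,.008),'NR':(-.01,-.0625,.008),'NL':(-.01,.0625,.008)}
obs={'W':(W,{'FL':(378,8),'FR':(473,92),'NR':(415,159),'NL':(323,89),'H':(439,80)}),
'T':(T,{'FL':ct(293,155),'FR':ct(390,190),'NR':ct(362,263),'NL':ct(263,225),'H':ct(322,180)}),
'S':(S,{'FR':cs(337,492),'FL':cs(505,582),'NL':cs(583,500),'H':cs(463,347)})}
def X(p,k):
    l=(.043,0,p[3]) if k=='H' else L[k]
    c,s=np.cos(p[2]),np.sin(p[2]);return np.array([p[0]+c*l[0]-s*l[1],p[1]+s*l[0]+c*l[1],l[2]])
def res(p,views):
    return np.concatenate([(proj(f,X(p,k))[0]-o) for v in views for f,d in [obs[v]] for k,o in d.items()])
for views in ('WTS','W','T','S'):
    r=least_squares(res,[.556,.113,-.34,.122],args=(views,),loss='soft_l1');print(views,np.round(r.x[:2],4),np.degrees(r.x[2]),r.x[3],np.round(r.fun,1).tolist() if len(views)>1 else '')
E
python3 fit.py
```

```text
322.6003212981663 193.2532293279198 322.2969966364786 196.41468816624263
WTS [0.5587 0.1113] -19.837106770163434 0.12176938392947353 [-0.6, -1.2, 1.5, -1.1, -0.6, 3.0, -3.4, -1.0, -0.5, 3.4, -0.5, -1.3, 1.2, -0.5, 1.2, -0.7, -0.1, -0.7, 1.0, -1.0, -1.8, -1.1, 0.1, -1.4, -0.3, -2.4, -1.2, -0.4]
W [0.5588 0.1106] -19.706408643836884 0.12082455722067748 
T [0.5564 0.1131] -19.993023587589004 0.12124047983884968 
S [0.5629 0.1153] -21.47549418207935 0.12391969405573157
```

```bash
cat >> h.py <<'E'
def seat(a,z,yaw=-19.8,lat=0,S=(.5583,.1117)):
    c,s=np.cos(np.radians(yaw)),np.sin(np.radians(yaw));go(S[0]+a*c-s*lat,S[1]+a*s+c*lat,z,yaw)
E
python3 -m handwheel '[{"dx":0,"dy":0,"dz":3,"wx":0,"wy":0,"wz":0,"claw":0},{"dx":0,"dy":0,"dz":5,"wx":0,"wy":0,"wz":0,"claw":0},{"dx":0,"dy":0,"dz":4,"wx":0,"wy":0,"wz":0,"claw":0},{"dx":0,"dy":0,"dz":2.2,"wx":0,"wy":0,"wz":0,"claw":0},{"dx":0,"dy":0,"dz":0,"wx":0,"wy":0,"wz":0,"claw":0}]' 90
python3 - <<'E'
from h import *
seat(-.155,.027)
f=optics.grab_frame('scene');cv2.imwrite('pics/s6.png',f['frame'])
g=cv2.resize(f['frame'][140:280,290:440],(750,700),interpolation=cv2.INTER_CUBIC)[:600];cv2.imwrite('pics/s6c.png',g)
g=optics.grab_frame('top');cv2.imwrite('pics/t6.png',g['frame'])
w=optics.grab_frame('wrist');cv2.imwrite('pics/w6.png',w['frame'])
a=cv2.resize(w['frame'][0:260,180:440],(600,600));b=cv2.resize(g['frame'][150:260,270:306],(196,600))
cv2.imwrite('pics/m6.png',np.hstack([a,b]))
E
```

```text
clock: 10.35
position: [0.4076, 0.1648, 0.0265]
tool_rot: [3.14, 0.002, -0.341]
force: [0.5, -0.1, -1.5]
grip_width: 0.0175
finger_force: 88.3
shift cm [ 0.48 -0.1  -0.05] turn [0.002 0.001 0.005] q7 -1.6 t 10.35 F [ 0.5 -0.1 -1.5] M [0.02  0.035 0.005]
```

View pics/m6.png

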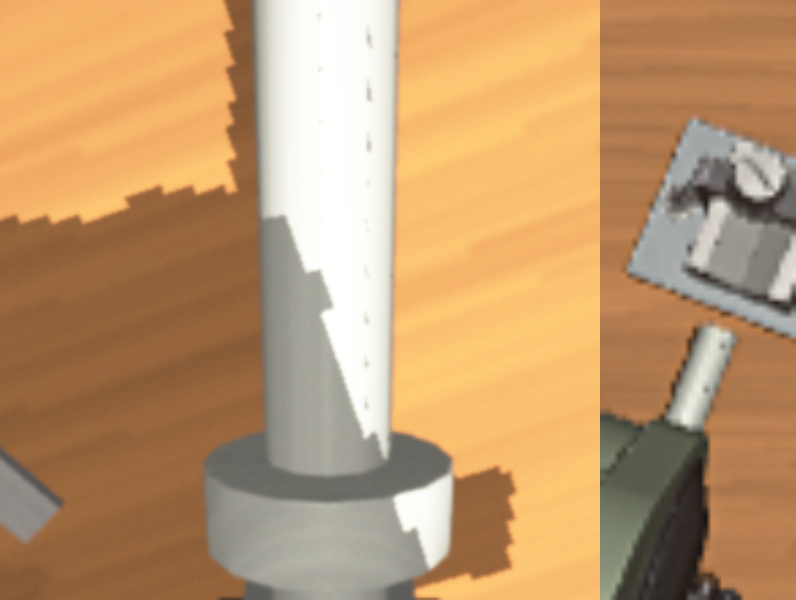

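Left is the wrist view. Right is the top view, with the shaft tip at about (715,330) and the block's entry edge from (690,268) to (785,303). The shaft's extension seems to pass left of the vee's middle at about (738,290), so I'll check with a model overlay in two cameras.

```bash
cat > ov.py <<'E'
from h import *
T=optics.grab_frame('top');S=optics.grab_frame('scene');s=monitor.observe()
p=np.array(s['position']);y=s['tool_rot'][2];d=np.array([np.cos(y),np.sin(y),0]);n=np.array([-d[1],d[0],0]);ax=p+[0,0,.0204]
Y=np.radians(-19.8);e=np.array([np.cos(Y),np.sin(Y),0]);m=np.array([-e[1],e[0],0]);s0=np.array([.5583,.1117,0])
B=lambda x,l,z:s0+x*e+l*m+[0,0,z]
def draw(f,x0,y0,w,h,k,side):
    im=cv2.resize(f['frame'][y0:y0+h,x0:x0+w],(w*k,h*k),interpolation=cv2.INTER_CUBIC)
    def ln(a,b,c):
        q=(proj(f,[a,b])-[x0,y0]+.5)*k;cv2.line(im,*[tuple(int(round(v)) for v in r) for r in q],c,1,cv2.LINE_AA)
    C=f['t'];cam_=-np.array(f['R']).T@np.array(f['t'])
    v=cam_-ax;t=np.cross(d,v);t/=np.linalg.norm(t)
    for sg in (1,-1): ln(ax+.05*d+sg*.01*t,ax+.131*d+sg*.01*t,(0,0,255))
    for l in (-.0275,-.0181,.0181,.0275): ln(B(0,l,.048),B(.07,l,.048),(255,0,0))
    ln(B(0,-.0275,.048),B(0,.0275,.048),(255,0,0));ln(B(.07,-.0275,.048),B(.07,.0275,.048),(255,0,0))
    ln(B(0,0,.0299),B(.035,0,.0299),(0,255,0))
    for x in (.035,.051): ln(B(x,-.037,.078),B(x,.037,.078),(255,0,255))
    return im
a=draw(T,270,165,50,75,8,0);b=draw(S,318,180,80,120,5,1)
cv2.imwrite('pics/ov.png',np.hstack([a,b]))
E
python3 ov.py
```

```text
(no output)
```

View pics/ov.png

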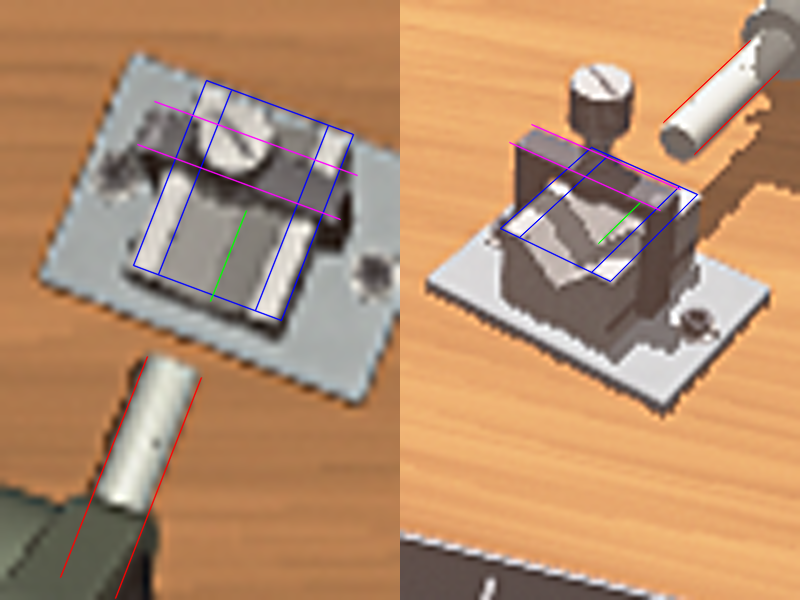

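The overlay fits in both cameras. The block outline (blue) lies on the real block, and the shaft tip is at top (174,364) and scene (680,140) against red predictions within 1 mm. So I'll insert 3 mm above the seat, watching the force.

```bash

python3 -m handwheel '[{"dx":0,"dy":-0.1,"dz":0,"wx":0,"wy":0,"wz":0.005,"claw":0},{"dx":1,"dy":0,"dz":0,"wx":0,"wy":0,"wz":0,"claw":0},{"dx":1,"dy":0,"dz":0,"wx":0,"wy":0,"wz":0,"claw":0},{"dx":1,"dy":0,"dz":0,"wx":0,"wy":0,"wz":0,"claw":0},{"dx":1,"dy":0,"dz":0,"wx":0,"wy":0,"wz":0,"claw":0},{"dx":1,"dy":0,"dz":0,"wx":0,"wy":0,"wz":0,"claw":0},{"dx":0,"dy":0,"dz":0,"wx":0,"wy":0,"wz":0,"claw":0}]' 90
python3 -c "
from h import *
seat(-.035,.027)"
```

```text
clock: 11.48
position: [0.4561, 0.1491, 0.0272]
tool_rot: [3.142, -0.0, -0.346]
force: [-0.4, 0.0, -2.3]
grip_width: 0.0177
finger_force: 88.3
shift cm [7.38 0.05 0.03] turn [ 0. -0. -0.] q7 -1.59 t 11.47 F [-0.4  0.  -2.3] M [ 0.051  0.158 -0.026]
```

```bash

python3 -m handwheel '[{"dx":1.2,"dy":0.05,"dz":0,"wx":0,"wy":0,"wz":0,"claw":0},{"dx":1.2,"dy":0,"dz":0,"wx":0,"wy":0,"wz":0,"claw":0},{"dx":1.2,"dy":0,"dz":0,"wx":0,"wy":0,"wz":0,"claw":0},{"dx":1.2,"dy":0,"dz":0,"wx":0,"wy":0,"wz":0,"claw":0},{"dx":1.2,"dy":0,"dz":0,"wx":0,"wy":0,"wz":0,"claw":0},{"dx":0.7,"dy":0,"dz":0,"wx":0,"wy":0,"wz":0,"claw":0},{"dx":0,"dy":0,"dz":0,"wx":0,"wy":0,"wz":0,"claw":0}]' 90
python3 -c "
from h import *
seat(-.035,.0236)"
python3 -m handwheel '[{"dx":0,"dy":0,"dz":0.1,"wx":0,"wy":0,"wz":0,"claw":0},{"dx":0,"dy":0,"dz":0.1,"wx":0,"wy":0,"wz":0,"claw":0},{"dx":0,"dy":0,"dz":0.05,"wx":0,"wy":0,"wz":0,"claw":0},{"dx":0,"dy":0,"dz":0,"wx":0,"wy":0,"wz":0,"claw":0}]' 90
python3 -c "
from h import *
seat(-.035,.0236)"
```

```text
clock: 12.35
position: [0.5186, 0.1261, 0.0272]
tool_rot: [3.142, -0.0, -0.346]
force: [0.5, -0.1, -2.2]
grip_width: 0.0175
finger_force: 88.3
shift cm [0.72 0.01 0.36] turn [ 0. -0. -0.] q7 -1.57 t 12.35 F [ 0.5 -0.1 -2.2] M [ 0.023  0.134 -0.016]
clock: 12.85
position: [0.5182, 0.1265, 0.0248]
tool_rot: [-3.142, 0.0, -0.345]
force: [-0.2, -0.0, -2.1]
grip_width: 0.0174
finger_force: 88.3
shift cm [0.78 0.03 0.12] turn [-0.  0.  0.] q7 -1.56 t 12.85 F [-0.2 -0.  -2.1] M [ 0.139  0.133 -0.008]
```

```bash
for i in 1; do
python3 -m handwheel '[{"dx":0,"dy":0,"dz":0.05,"wx":0,"wy":0,"wz":0,"claw":0},{"dx":0,"dy":0,"dz":0.05,"wx":0,"wy":0,"wz":0,"claw":0},{"dx":0,"dy":0,"dz":0,"wx":0,"wy":0,"wz":0,"claw":0}]' 90
python3 -c "
from h import *
seat(-.035,.0236)"
python3 -m handwheel '[{"dx":0.3,"dy":0,"dz":0,"wx":0,"wy":0,"wz":0,"claw":0},{"dx":0.15,"dy":0,"dz":0,"wx":0,"wy":0,"wz":0,"claw":0},{"dx":0,"dy":0,"dz":0,"wx":0,"wy":0,"wz":0,"claw":0}]' 90
python3 -c "
from h import *
seat(-.035,.0236)"; done
```

```text
clock: 13.22
position: [0.5184, 0.1266, 0.0239]
tool_rot: [-3.141, -0.0, -0.345]
force: [-1.1, 2.3, 2.3]
grip_width: 0.0179
finger_force: 88.5
shift cm [0.76 0.05 0.03] turn [-0. -0.  0.] q7 -1.56 t 13.22 F [-1.1  2.3  2.3] M [0.39  0.056 0.06 ]
clock: 13.6
position: [0.5216, 0.1255, 0.0236]
tool_rot: [-3.141, 0.002, -0.345]
force: [-7.1, 6.3, 6.8]
grip_width: 0.0179
finger_force: 89.2
shift cm [0.42 0.06 0.  ] turn [-0.     0.002  0.001] q7 -1.56 t 13.6 F [-7.1  6.3  6.8] M [1.206 1.502 0.003]
```

```bash

python3 -m handwheel '[{"dx":0,"dy":-0.1,"dz":-0.04,"wx":0,"wy":0,"wz":0,"claw":0},{"dx":0,"dy":0,"dz":0,"wx":0,"wy":0,"wz":0,"claw":0}]' 90
python3 -c "
from h import *
seat(-.035,.0236)"
python3 -m handwheel '[{"dx":0.1,"dy":0,"dz":0,"wx":0,"wy":0,"wz":0,"claw":0},{"dx":0.1,"dy":0,"dz":0,"wx":0,"wy":0,"wz":0,"claw":0},{"dx":0,"dy":0,"dz":0,"wx":0,"wy":0,"wz":0,"claw":0}]' 90
python3 -c "
from h import *
seat(-.035,.0236)"
```

```text
clock: 13.85
position: [0.5218, 0.1257, 0.0239]
tool_rot: [3.141, 0.002, -0.345]
force: [-8.2, 2.2, 2.6]
grip_width: 0.0174
finger_force: 88.7
shift cm [0.41 0.08 0.03] turn [0.001 0.002 0.   ] q7 -1.56 t 13.85 F [-8.2  2.2  2.6] M [ 0.358  1.506 -0.123]
clock: 14.22
position: [0.5218, 0.1258, 0.0236]
tool_rot: [3.141, 0.006, -0.345]
force: [-17.9, 6.9, 9.6]
grip_width: 0.0177
finger_force: 89.6
shift cm [ 0.41  0.09 -0.  ] turn [0.001 0.006 0.001] q7 -1.56 t 14.22 F [-17.9   6.9   9.6] M [ 1.17   3.626 -0.248]
```

```bash
python3 - <<'E'
from h import *
f=optics.grab_frame('wrist');s=monitor.observe();p=np.array(s['position']);y=s['tool_rot'][2];d=np.array([np.cos(y),np.sin(y),0]);n=np.array([-d[1],d[0],0])
for a in (.033,.035,.037,.039,.041): print(a,np.round(proj(f,[p+[0,0,.0204]+a*d+.02*n,p+[0,0,.0204]+a*d-.02*n,p+[0,0,.0404]+a*d,p+[0,0,.0004]+a*d]),1).tolist())
g=f['frame'][:,:,:];w6=cv2.imread('pics/w6.png')
print(np.abs(g[150:260,265:380].astype(int)-w6[150:260,265:380]).mean())
cv2.imwrite('pics/w7.png',g)
# gray profile down collar column near axis, both pictures
for im in (w6,g): print(im[170:256:2,275].mean(1).round().astype(int).tolist())
for c in ("wrist","top"):
  print([(r["p"],r["rect"]) for r in optics.masks_of("shaft_collar",c)][:2],[(r["p"],r["rect"]) for r in optics.masks_of("vblock_seat",c)][:2])
E
```

```text
0.033 [[265.8, 218.4], [373.7, 218.3], [319.4, 242.1], [320.1, 200.6]]
0.035 [[265.5, 213.3], [374.0, 213.3], [319.3, 236.4], [320.1, 196.1]]
0.037 [[265.2, 208.3], [374.2, 208.2], [319.3, 230.6], [320.1, 191.6]]
0.039 [[265.0, 203.1], [374.5, 203.1], [319.3, 224.7], [320.0, 187.1]]
0.041 [[264.7, 197.9], [374.7, 197.9], [319.3, 218.7], [320.0, 182.5]]
45.25193675889328
[107, 106, 107, 102, 102, 102, 104, 104, 106, 108, 107, 104, 100, 100, 100, 103, 104, 105, 104, 114, 132, 135, 136, 136, 139, 139, 138, 138, 138, 139, 140, 137, 136, 136, 134, 134, 134, 118, 99, 100, 103, 103, 103]
[87, 89, 88, 88, 89, 87, 87, 88, 88, 87, 87, 89, 87, 86, 87, 77, 76, 77, 73, 78, 84, 98, 98, 97, 100, 101, 101, 102, 100, 99, 102, 100, 100, 99, 99, 99, 99, 95, 80, 71, 72, 72, 72]
[(0.67, [270.6, 159.6, 110.6, 208.2])] [(0.81, [168.4, 0.0, 310.8, 202.9])]
[(0.43, [282.7, 208.4, 13.9, 20.9])] [(0.73, [275.3, 173.2, 51.4, 43.8]), (0.53, [284.4, 209.5, 9.4, 19.6])]
```

The collar face is 39–40 mm ahead of the TCP by the wrist view, which matches where motion stopped, so the collar is against the block. I'll ease off, release, rise, and go over the screw.

```bash

python3 -m handwheel '[{"dx":-0.1,"dy":0,"dz":-0.04,"wx":0,"wy":0,"wz":0,"claw":0},{"dx":0,"dy":0,"dz":0,"wx":0,"wy":0,"wz":0,"claw":0},{"dx":0,"dy":0,"dz":0,"wx":0,"wy":0,"wz":0,"claw":100},{"dx":0,"dy":0,"dz":0,"wx":0,"wy":0,"wz":0,"claw":100},{"dx":0,"dy":0,"dz":0,"wx":0,"wy":0,"wz":0,"claw":100},{"dx":0,"dy":0,"dz":0,"wx":0,"wy":0,"wz":0,"claw":100}]' 90
python3 -m handwheel '[{"dx":0,"dy":0,"dz":-3,"wx":0,"wy":0,"wz":0,"claw":100},{"dx":0,"dy":0,"dz":-5,"wx":0,"wy":0,"wz":0,"claw":100},{"dx":0,"dy":0,"dz":-5,"wx":0,"wy":0,"wz":0,"claw":100},{"dx":0,"dy":0,"dz":-3.5,"wx":0,"wy":0,"wz":0,"claw":100},{"dx":0,"dy":0,"dz":0,"wx":0,"wy":0,"wz":0,"claw":100}]' 90
python3 -c "
from h import *
go(.5991,.0975,.092,-19.8)
f=optics.grab_frame('wrist');cv2.imwrite('pics/w8.png',f['frame'])
for n in ('screw_head','shaft_collar'):
  for r in optics.masks_of(n,'wrist')[:2]: print(n,r['p'],r['rect'])
print(proj(f,[[.5991,.0975,.122],[.5991,.0975,.111],[.5586,.1121,.044],[.5991+.0125*.34,.0975+.0125*.94,.111],[.5991-.0125*.34,.0975-.0125*.94,.111]]))"
```

```text
clock: 15.22
position: [0.5239, 0.1253, 0.0246]
tool_rot: [3.142, -0.0, -0.345]
force: [0.5, -0.0, -0.1]
grip_width: 0.0854
finger_force: 0.0
clock: 15.85
position: [0.5248, 0.1258, 0.1917]
tool_rot: [-3.139, -0.003, -0.345]
force: [-0.5, 0.1, -0.4]
grip_width: 0.0853
finger_force: 0.0
shift cm [7.92 0.18 9.99] turn [-0.003 -0.003  0.001] q7 -1.75 t 15.85 F [-0.5  0.1 -0.4] M [ 0.036 -0.006 -0.032]
screw_head 0.57 [303.8, 59.1, 44.8, 43.5]
shaft_collar 0.88 [300.5, 3.6, 49.5, 220.0]
[[323.62683893  84.60767153]
 [323.62486464  84.47382452]
 [323.52598845 138.82319073]
 [302.93111021  84.43792026]
 [344.32545829  84.50974065]]
```

```bash
cat > look.py <<'E'
from h import *
f=optics.grab_frame('wrist');s=monitor.observe()
for r in optics.masks_of('screw_head','wrist')[:2]:
    l,t,w,h=r['rect'];print('head',round(r['p'],2),r['rect'],ray(f,(l+w/2,t+h/2),.116))
for r in optics.masks_of('shaft_collar','wrist')[:1]: print('shaft',r['p'],r['rect'])
print('tail end, face pred',proj(f,[np.array([.5586,.1121,.054])-.069*np.array([.9409,-.3387,0]),np.array([.5586,.1121,.044])]).round(1).tolist())
go(.5991,.0975,.092,-19.8)
E
python3 -m handwheel '[{"dx":2.7,"dy":0.28,"dz":0,"wx":0,"wy":0,"wz":0,"claw":100},{"dx":2.7,"dy":0,"dz":0,"wx":0,"wy":0,"wz":0,"claw":100},{"dx":2.7,"dy":0,"dz":0,"wx":0,"wy":0,"wz":0,"claw":100},{"dx":0,"dy":0,"dz":0,"wx":0,"wy":0,"wz":0,"claw":100}]' 40
python3 look.py
python3 -m handwheel '[{"dx":0,"dy":0,"dz":0,"wx":0,"wy":0,"wz":-0.18,"claw":100},{"dx":0,"dy":0,"dz":0,"wx":0,"wy":0,"wz":-0.18,"claw":100},{"dx":0,"dy":0,"dz":0,"wx":0,"wy":0,"wz":-0.18,"claw":100},{"dx":0,"dy":0,"dz":0,"wx":0,"wy":0,"wz":-0.18,"claw":100},{"dx":0,"dy":0,"dz":0,"wx":0,"wy":0,"wz":-0.18,"claw":100},{"dx":0,"dy":0,"dz":0,"wx":0,"wy":0,"wz":-0.18,"claw":100},{"dx":0,"dy":0,"dz":0,"wx":0,"wy":0,"wz":-0.18,"claw":100},{"dx":0,"dy":0,"dz":0,"wx":0,"wy":0,"wz":-0.18,"claw":100}]'
python3 -m handwheel '[{"dx":0,"dy":0,"dz":0,"wx":0,"wy":0,"wz":-0.18,"claw":100},{"dx":0,"dy":0,"dz":0,"wx":0,"wy":0,"wz":-0.18,"claw":100},{"dx":0,"dy":0,"dz":0,"wx":0,"wy":0,"wz":-0.18,"claw":100},{"dx":0,"dy":0,"dz":0,"wx":0,"wy":0,"wz":-0.18,"claw":100},{"dx":0,"dy":0,"dz":0,"wx":0,"wy":0,"wz":-0.18,"claw":100},{"dx":0,"dy":0,"dz":0,"wx":0,"wy":0,"wz":-0.18,"claw":100},{"dx":0,"dy":0,"dz":0,"wx":0,"wy":0,"wz":-0.18,"claw":100},{"dx":0,"dy":0,"dz":0,"wx":0,"wy":0,"wz":-0.18,"claw":100}]'
python3 -m handwheel '[{"dx":0,"dy":0,"dz":0,"wx":0,"wy":0,"wz":-0.18,"claw":100},{"dx":0,"dy":0,"dz":0,"wx":0,"wy":0,"wz":-0.18,"claw":100},{"dx":0,"dy":0,"dz":0,"wx":0,"wy":0,"wz":-0.18,"claw":100},{"dx":0,"dy":0,"dz":0,"wx":0,"wy":0,"wz":-0.18,"claw":100},{"dx":0,"dy":0,"dz":0,"wx":0,"wy":0,"wz":-0.18,"claw":100},{"dx":0,"dy":0,"dz":0,"wx":0,"wy":0,"wz":0,"claw":100}]'
python3 look.py
```

```text
clock: 16.5
position: [0.5997, 0.094, 0.1882]
tool_rot: [3.14, 0.001, -0.347]
force: [-1.2, -0.9, -0.5]
grip_width: 0.0854
finger_force: 0.0
head 0.73 [301.9, 186.3, 35.5, 45.7] [0.60209331 0.09394235 0.116     ]
head 0.47 [596.5, 78.2, 43.5, 118.4] [ 0.583907  -0.0925705  0.116    ]
shaft 0.77 [298.7, 116.7, 48.1, 186.6]
tail end, face pred [[318.0, 304.3], [317.7, 230.9]]
shift cm [ 0.02 -0.23  9.68] turn [0.001 0.001 0.   ] q7 -1.68 t 16.65 F [-0.6  0.3  0.4] M [ 0.033  0.004 -0.023]
clock: 17.65
position: [0.5983, 0.096, 0.1894]
tool_rot: [-3.141, 0.0, 1.102]
force: [-0.0, 0.4, 0.9]
grip_width: 0.0857
finger_force: 0.0
clock: 18.65
position: [0.5983, 0.096, 0.1894]
tool_rot: [-3.141, -0.0, 2.542]
force: [-0.1, -0.5, -0.3]
grip_width: 0.0855
finger_force: 0.0
clock: 19.4
position: [0.5985, 0.0957, 0.1894]
tool_rot: [3.141, -0.0, -2.849]
force: [0.9, -0.2, -1.2]
grip_width: 0.0855
finger_force: 0.0
head 0.88 [307.1, 186.0, 38.6, 46.9] [0.59816594 0.09685216 0.116     ]
shaft 0.86 [283.3, 60.3, 141.7, 178.5]
tail end, face pred [[416.4, 67.8], [357.3, 140.4]]
shift cm [-0.08  0.18  9.76] turn [ 0.    -0.    -2.506] q7 1.49 t 19.55 F [-0.4  0.1  0.2] M [ 0.008 -0.021  0.019]
```

The shaft tail's end shows where a fully seated shaft should be (row 303 against 304), so the collar is home. I'll wind a little further, descend on the head and grip it.

```bash

python3 -m handwheel '[{"dx":-0.12,"dy":-0.03,"dz":0,"wx":0,"wy":0,"wz":0,"claw":100},{"dx":0,"dy":0,"dz":0,"wx":0,"wy":0,"wz":-0.18,"claw":100},{"dx":0,"dy":0,"dz":3,"wx":0,"wy":0,"wz":-0.18,"claw":100},{"dx":0,"dy":0,"dz":3,"wx":0,"wy":0,"wz":-0.18,"claw":100},{"dx":0,"dy":0,"dz":2.5,"wx":0,"wy":0,"wz":-0.1,"claw":100},{"dx":0,"dy":0,"dz":1.2,"wx":0,"wy":0,"wz":0,"claw":100},{"dx":0,"dy":0,"dz":0,"wx":0,"wy":0,"wz":0,"claw":100}]' 40
python3 -m handwheel '[{"dx":0,"dy":0,"dz":0,"wx":0,"wy":0,"wz":0,"claw":0},{"dx":0,"dy":0,"dz":0,"wx":0,"wy":0,"wz":0,"claw":0},{"dx":0,"dy":0,"dz":0,"wx":0,"wy":0,"wz":0,"claw":0},{"dx":0,"dy":0,"dz":0,"wx":0,"wy":0,"wz":0,"claw":0},{"dx":0,"dy":0,"dz":0,"wx":0,"wy":0,"wz":0,"claw":0}]' 40
python3 -c "
from h import *
go(.6,.0955,.092,-19.8)"
```

```text
clock: 20.42
position: [0.6001, 0.0955, 0.0923]
tool_rot: [3.141, -0.001, -2.211]
force: [0.6, 0.7, 0.6]
grip_width: 0.0853
finger_force: 0.0
clock: 21.05
position: [0.5992, 0.0967, 0.0933]
tool_rot: [3.14, -0.0, -2.208]
force: [-13.5, 4.4, 16.7]
grip_width: 0.0239
finger_force: 38.5
shift cm [ 0.05 -0.13  0.13] turn [ 2.000e-03  1.000e-03 -1.862e+00] q7 1.99 t 21.05 F [-13.5   4.4  16.7] M [0.932 2.759 0.035]
```

```bash

python3 -m handwheel '[{"dx":-0.05,"dy":0.13,"dz":-0.13,"wx":0,"wy":0,"wz":0,"claw":0},{"dx":0,"dy":0,"dz":0,"wx":0,"wy":0,"wz":0,"claw":0}]' 40
python3 -c "
from h import *
go(.6,.0955,.092,-19.8)"
python3 -m handwheel '[{"dx":0,"dy":0,"dz":0.014,"wx":0,"wy":0,"wz":0.17,"claw":0},{"dx":0,"dy":0,"dz":0.014,"wx":0,"wy":0,"wz":0.17,"claw":0},{"dx":0,"dy":0,"dz":0.014,"wx":0,"wy":0,"wz":0.17,"claw":0},{"dx":0,"dy":0,"dz":0.014,"wx":0,"wy":0,"wz":0.17,"claw":0},{"dx":0,"dy":0,"dz":0.014,"wx":0,"wy":0,"wz":0.17,"claw":0},{"dx":0,"dy":0,"dz":0.014,"wx":0,"wy":0,"wz":0.17,"claw":0}]' 40
python3 -c "
from h import *
go(.6,.0955,.092,-19.8)"
```

```text
clock: 21.3
position: [0.5989, 0.0967, 0.0936]
tool_rot: [3.141, -0.001, -2.208]
force: [-3.7, 2.2, -3.7]
grip_width: 0.0238
finger_force: 41.2
shift cm [ 0.04 -0.16  0.16] turn [ 1.000e-03  0.000e+00 -1.863e+00] q7 1.99 t 21.3 F [-3.7  2.2 -3.7] M [0.366 0.872 0.018]
clock: 22.05
position: [0.5986, 0.0976, 0.0928]
tool_rot: [3.141, -0.002, 3.05]
force: [-7.7, 6.1, -3.3]
grip_width: 0.0236
finger_force: 41.2
shift cm [-0.16 -0.2   0.08] turn [ 3.000e-03  1.000e-03 -2.888e+00] q7 1.17 t 22.05 F [-7.7  6.1 -3.3] M [1.281 1.538 0.069]
```

```bash

python3 -m handwheel '[{"dx":0.05,"dy":0.05,"dz":0.014,"wx":0,"wy":0,"wz":0.17,"claw":0},{"dx":0,"dy":0,"dz":0.014,"wx":0,"wy":0,"wz":0.17,"claw":0},{"dx":0,"dy":0,"dz":0.014,"wx":0,"wy":0,"wz":0.17,"claw":0},{"dx":0,"dy":0,"dz":0.014,"wx":0,"wy":0,"wz":0.17,"claw":0},{"dx":0,"dy":0,"dz":0.014,"wx":0,"wy":0,"wz":0.17,"claw":0},{"dx":0,"dy":0,"dz":0.014,"wx":0,"wy":0,"wz":0.17,"claw":0},{"dx":0,"dy":0,"dz":0.014,"wx":0,"wy":0,"wz":0.17,"claw":0},{"dx":0,"dy":0,"dz":0.014,"wx":0,"wy":0,"wz":0.17,"claw":0}]' 40
python3 -c "
from h import *
go(.5986,.0976,.092,-19.8)"
python3 -m handwheel '[{"dx":0,"dy":0,"dz":0.014,"wx":0,"wy":0,"wz":0.17,"claw":0},{"dx":0,"dy":0,"dz":0.014,"wx":0,"wy":0,"wz":0.17,"claw":0},{"dx":0,"dy":0,"dz":0.014,"wx":0,"wy":0,"wz":0.17,"claw":0},{"dx":0,"dy":0,"dz":0.014,"wx":0,"wy":0,"wz":0.17,"claw":0},{"dx":0,"dy":0,"dz":0.014,"wx":0,"wy":0,"wz":0.17,"claw":0},{"dx":0,"dy":0,"dz":0.014,"wx":0,"wy":0,"wz":0.17,"claw":0},{"dx":0,"dy":0,"dz":0.014,"wx":0,"wy":0,"wz":0.17,"claw":0},{"dx":0,"dy":0,"dz":0.014,"wx":0,"wy":0,"wz":0.17,"claw":0}]' 40
python3 -c "
from h import *
go(.5986,.0976,.092,-19.8)"
```

```text
clock: 23.05
position: [0.5993, 0.0986, 0.0918]
tool_rot: [3.141, -0.001, 1.69]
force: [2.9, 6.5, -10.8]
grip_width: 0.0236
finger_force: 40.7
shift cm [-0.09 -0.09 -0.02] turn [-1.000e-03 -1.000e-03  2.036e+00] q7 0.11 t 23.05 F [  2.9   6.5 -10.8] M [ 1.416 -0.377  0.066]
clock: 24.05
position: [0.6004, 0.098, 0.0908]
tool_rot: [3.141, -0.002, 0.33]
force: [9.5, 2.7, -15.4]
grip_width: 0.0235
finger_force: 40.2
shift cm [-0.18 -0.02 -0.12] turn [-0.    -0.003  0.676] q7 -0.94 t 24.05 F [  9.5   2.7 -15.4] M [ 0.397 -1.92   0.039]
```

```bash

python3 -m handwheel '[{"dx":0.05,"dy":0.05,"dz":0.1,"wx":0,"wy":0,"wz":0.17,"claw":0},{"dx":0,"dy":0,"dz":0.014,"wx":0,"wy":0,"wz":0.17,"claw":0},{"dx":0,"dy":0,"dz":0.014,"wx":0,"wy":0,"wz":0.17,"claw":0},{"dx":0,"dy":0,"dz":0.014,"wx":0,"wy":0,"wz":0.17,"claw":0},{"dx":0,"dy":0,"dz":0.014,"wx":0,"wy":0,"wz":0.17,"claw":0},{"dx":0,"dy":0,"dz":0.014,"wx":0,"wy":0,"wz":0.17,"claw":0},{"dx":0,"dy":0,"dz":0.014,"wx":0,"wy":0,"wz":0.17,"claw":0},{"dx":0,"dy":0,"dz":0,"wx":0,"wy":0,"wz":0,"claw":0}]' 40
python3 -c "
from h import *
go(.5997,.0975,.092,-19.8)"
python3 -m handwheel '[{"dx":0,"dy":0,"dz":0,"wx":0,"wy":0,"wz":0,"claw":70},{"dx":0,"dy":0,"dz":0,"wx":0,"wy":0,"wz":0,"claw":70},{"dx":0,"dy":0,"dz":0,"wx":0,"wy":0,"wz":0,"claw":70}]' 40
python3 -c "
from h import *
go(.5997,.0975,.090,-19.8)"
```

```text
clock: 25.05
position: [0.6004, 0.0968, 0.0896]
tool_rot: [-3.141, -0.001, -0.858]
force: [-2.1, -0.7, 8.3]
grip_width: 0.0235
finger_force: 42.6
shift cm [-0.09  0.   -0.24] turn [-0.    -0.001 -0.512] q7 -1.9 t 25.05 F [-2.1 -0.7  8.3] M [-0.174  0.419 -0.049]
clock: 25.42
position: [0.5998, 0.0969, 0.089]
tool_rot: [-3.141, 0.0, -0.855]
force: [-0.5, -0.8, 0.6]
grip_width: 0.0597
finger_force: 0.0
shift cm [-0.05 -0.03 -0.1 ] turn [-0.     0.    -0.509] q7 -1.9 t 25.43 F [-0.5 -0.8  0.6] M [ 0.023 -0.045  0.013]
```

```bash

python3 -m handwheel '[{"dx":-0.05,"dy":-0.03,"dz":0,"wx":0,"wy":0,"wz":-0.18,"claw":70},{"dx":0,"dy":0,"dz":0,"wx":0,"wy":0,"wz":-0.18,"claw":70},{"dx":0,"dy":0,"dz":0,"wx":0,"wy":0,"wz":-0.18,"claw":70},{"dx":0,"dy":0,"dz":0,"wx":0,"wy":0,"wz":-0.18,"claw":70},{"dx":0,"dy":0,"dz":0,"wx":0,"wy":0,"wz":-0.18,"claw":70},{"dx":0,"dy":0,"dz":0,"wx":0,"wy":0,"wz":-0.18,"claw":70},{"dx":0,"dy":0,"dz":0,"wx":0,"wy":0,"wz":-0.18,"claw":70},{"dx":0,"dy":0,"dz":0,"wx":0,"wy":0,"wz":-0.18,"claw":70}]' 40
python3 -m handwheel '[{"dx":0,"dy":0,"dz":0,"wx":0,"wy":0,"wz":-0.18,"claw":70},{"dx":0,"dy":0,"dz":0,"wx":0,"wy":0,"wz":-0.18,"claw":70},{"dx":0,"dy":0,"dz":0,"wx":0,"wy":0,"wz":-0.18,"claw":70},{"dx":0,"dy":0,"dz":0,"wx":0,"wy":0,"wz":-0.18,"claw":70},{"dx":0,"dy":0,"dz":0,"wx":0,"wy":0,"wz":-0.18,"claw":70},{"dx":0,"dy":0,"dz":0,"wx":0,"wy":0,"wz":-0.18,"claw":70},{"dx":0,"dy":0,"dz":0,"wx":0,"wy":0,"wz":-0.18,"claw":70},{"dx":0,"dy":0,"dz":0,"wx":0,"wy":0,"wz":-0.18,"claw":70}]' 40
python3 -m handwheel '[{"dx":0,"dy":0,"dz":0,"wx":0,"wy":0,"wz":-0.18,"claw":70},{"dx":0,"dy":0,"dz":0,"wx":0,"wy":0,"wz":-0.18,"claw":70},{"dx":0,"dy":0,"dz":0,"wx":0,"wy":0,"wz":-0.18,"claw":70},{"dx":0,"dy":0,"dz":0,"wx":0,"wy":0,"wz":-0.18,"claw":70},{"dx":0,"dy":0,"dz":0,"wx":0,"wy":0,"wz":-0.18,"claw":70},{"dx":0,"dy":0,"dz":0,"wx":0,"wy":0,"wz":-0.18,"claw":70},{"dx":0,"dy":0,"dz":0,"wx":0,"wy":0,"wz":-0.18,"claw":70},{"dx":0,"dy":0,"dz":0,"wx":0,"wy":0,"wz":0,"claw":70}]' 40
python3 -c "
from h import *
go(.5997,.0975,.088,-19.8)"

```

```text
clock: 26.42
position: [0.5997, 0.0974, 0.0891]
tool_rot: [3.142, -0.0, 0.591]
force: [-0.5, -0.4, -0.0]
grip_width: 0.0596
finger_force: 0.0
clock: 27.42
position: [0.5997, 0.0973, 0.0891]
tool_rot: [3.141, 0.0, 2.031]
force: [-0.5, 0.1, -0.0]
grip_width: 0.0598
finger_force: 0.0
clock: 28.42
position: [0.5997, 0.097, 0.089]
tool_rot: [3.141, 0.0, -3.0]
force: [0.2, 0.3, 1.2]
grip_width: 0.0597
finger_force: 0.0
shift cm [-0.01  0.05  0.1 ] turn [ 0.     0.    -2.654] q7 1.35 t 28.43 F [0.2 0.3 1.2] M [-0.059  0.024  0.017]
```

```bash
cat > m.py <<'E'
from h import *
A=[]
for i in range(4):
    optics.grab_frame('top');s=monitor.observe();A.append(np.r_[s['moment'][2],s['joint_efforts'][6],s['force']])
A=np.array(A);print('Mz %.3f +- %.3f  tau7 %.3f'%(A[:,0].mean(),A[:,0].std(),A[:,1].mean()),'F',A[:,2:].mean(0).round(1),'yaw %.3f q7 %.2f z %.4f t %.2f'%(s['tool_rot'][2],s['qpos'][6],s['position'][2],s['clock']),'xy',np.round(s['position'][:2],4))
E
python3 -m handwheel '[{"dx":0,"dy":0.03,"dz":0,"wx":0,"wy":0,"wz":-0.16,"claw":70},{"dx":0,"dy":0,"dz":0,"wx":0,"wy":0,"wz":-0.16,"claw":70},{"dx":0,"dy":0,"dz":0,"wx":0,"wy":0,"wz":-0.16,"claw":70},{"dx":0,"dy":0,"dz":0,"wx":0,"wy":0,"wz":-0.16,"claw":70},{"dx":0,"dy":0,"dz":0,"wx":0,"wy":0,"wz":-0.16,"claw":70},{"dx":0,"dy":0,"dz":0,"wx":0,"wy":0,"wz":0,"claw":70}]' 40 >/dev/null
python3 m.py
python3 -m handwheel '[{"dx":0,"dy":0,"dz":0,"wx":0,"wy":0,"wz":0,"claw":0},{"dx":0,"dy":0,"dz":0,"wx":0,"wy":0,"wz":0,"claw":0},{"dx":0,"dy":0,"dz":0,"wx":0,"wy":0,"wz":0,"claw":0},{"dx":0,"dy":0,"dz":0,"wx":0,"wy":0,"wz":0,"claw":0}]' 40
python3 m.py
```

```text
Mz -0.014 +- 0.020  tau7 0.257 F [-0.1 -0.1  0.1] yaw -2.202 q7 1.99 z 0.0890 t 29.38 xy [0.5996 0.0978]
clock: 29.88
position: [0.5997, 0.0978, 0.0891]
tool_rot: [-3.142, 0.0, -2.199]
force: [-1.7, -0.1, 4.0]
grip_width: 0.024
finger_force: 39.0
Mz -0.022 +- 0.031  tau7 0.037 F [-1.6  0.6  5.1] yaw -2.199 q7 1.99 z 0.0891 t 30.07 xy [0.5996 0.0978]
```

```bash

python3 -m handwheel '[{"dx":0,"dy":0,"dz":0.014,"wx":0,"wy":0,"wz":0.17,"claw":0},{"dx":0,"dy":0,"dz":0.014,"wx":0,"wy":0,"wz":0.17,"claw":0},{"dx":0,"dy":0,"dz":0.014,"wx":0,"wy":0,"wz":0.17,"claw":0},{"dx":0,"dy":0,"dz":0.014,"wx":0,"wy":0,"wz":0.17,"claw":0},{"dx":0,"dy":0,"dz":0.014,"wx":0,"wy":0,"wz":0.17,"claw":0},{"dx":0,"dy":0,"dz":0.014,"wx":0,"wy":0,"wz":0.17,"claw":0}]' 40 >/dev/null
python3 m.py
python3 -m handwheel '[{"dx":0,"dy":0,"dz":0.014,"wx":0,"wy":0,"wz":0.17,"claw":0},{"dx":0,"dy":0,"dz":0.014,"wx":0,"wy":0,"wz":0.17,"claw":0},{"dx":0,"dy":0,"dz":0.014,"wx":0,"wy":0,"wz":0.17,"claw":0}]' 40 >/dev/null
python3 m.py
```

```text
Mz -0.057 +- 0.027  tau7 -0.377 F [-1.2 -1.1  5.9] yaw 3.067 q7 1.18 z 0.0883 t 31.02 xy [0.5997 0.0977]
Mz -0.044 +- 0.017  tau7 -0.363 F [-1.4 -1.2  6.9] yaw 2.557 q7 0.78 z 0.0879 t 31.60 xy [0.5997 0.0977]
```

```bash
cat > o.py <<'E'
from h import *
s=monitor.observe();print('Mz %.3f tau7 %.3f'%(s['moment'][2],s['joint_efforts'][6]),'F',np.round(s['force'],1),'yaw %.3f q7 %.2f z %.4f t %.2f'%(s['tool_rot'][2],s['qpos'][6],s['position'][2],s['clock']))
E
python3 -m handwheel '[{"dx":0,"dy":0,"dz":0.014,"wx":0,"wy":0,"wz":0.17,"claw":0}]' >/dev/null; python3 o.py
python3 -m handwheel '[{"dx":0,"dy":0,"dz":0.014,"wx":0,"wy":0,"wz":0.17,"claw":0}]' >/dev/null; python3 o.py
python3 -m handwheel '[{"dx":0,"dy":0,"dz":0.014,"wx":0,"wy":0,"wz":0.17,"claw":0}]' >/dev/null; python3 o.py
python3 -m handwheel '[{"dx":0,"dy":0,"dz":0.014,"wx":0,"wy":0,"wz":0.17,"claw":0}]' >/dev/null; python3 o.py
python3 -m handwheel '[{"dx":0,"dy":0,"dz":0.014,"wx":0,"wy":0,"wz":0.17,"claw":0}]' >/dev/null; python3 o.py
python3 -m handwheel '[{"dx":0,"dy":0,"dz":0.014,"wx":0,"wy":0,"wz":0.17,"claw":0}]' >/dev/null; python3 o.py
```

```text
Mz 0.010 tau7 5.397 F [-2.4  0.2  4.3] yaw 2.385 q7 0.65 z 0.0878 t 31.73
Mz 0.020 tau7 3.493 F [-2.1 -1.1  6.1] yaw 2.212 q7 0.52 z 0.0876 t 31.85
Mz 0.050 tau7 3.404 F [-2.4 -0.1  5.8] yaw 2.042 q7 0.39 z 0.0875 t 31.98
Mz 0.068 tau7 3.397 F [-2.7 -0.2  6.5] yaw 1.872 q7 0.26 z 0.0874 t 32.10
Mz 0.056 tau7 3.393 F [-2.1 -0.7  5.6] yaw 1.702 q7 0.13 z 0.0872 t 32.23
Mz 0.067 tau7 3.387 F [-1.7 -1.   6.4] yaw 1.532 q7 -0.00 z 0.0871 t 32.35
```

```bash

python3 -m handwheel '[{"dx":0,"dy":0,"dz":0.014,"wx":0,"wy":0,"wz":0.17,"claw":0}]' >/dev/null; python3 o.py
python3 -m handwheel '[{"dx":0,"dy":0,"dz":0.014,"wx":0,"wy":0,"wz":0.17,"claw":0}]' >/dev/null; python3 o.py
python3 -m handwheel '[{"dx":0,"dy":0,"dz":0.014,"wx":0,"wy":0,"wz":0.17,"claw":0}]' >/dev/null; python3 o.py
python3 -m handwheel '[{"dx":0,"dy":0,"dz":0.014,"wx":0,"wy":0,"wz":0.17,"claw":0}]' >/dev/null; python3 o.py
```

```text
Mz 0.076 tau7 3.381 F [-3.  -0.1  7.5] yaw 1.362 q7 -0.14 z 0.0869 t 32.48
Mz 0.030 tau7 3.375 F [-3.6 -0.4  6.6] yaw 1.192 q7 -0.27 z 0.0869 t 32.60
Mz 0.102 tau7 3.371 F [-3.6 -0.5  9.6] yaw 1.022 q7 -0.40 z 0.0867 t 32.73
Mz 0.094 tau7 3.369 F [-4.1 -1.5  9.4] yaw 0.852 q7 -0.53 z 0.0866 t 32.85
```

```bash

python3 -m handwheel '[{"dx":0,"dy":0,"dz":0.012,"wx":0,"wy":0,"wz":0.15,"claw":0}]' >/dev/null; python3 o.py
python3 -m handwheel '[{"dx":0,"dy":0,"dz":0.012,"wx":0,"wy":0,"wz":0.15,"claw":0}]' >/dev/null; python3 o.py
python3 -m handwheel '[{"dx":0,"dy":0,"dz":0.012,"wx":0,"wy":0,"wz":0.15,"claw":0}]' >/dev/null; python3 o.py
```

```text
Mz 0.124 tau7 2.729 F [-4.3  0.5 10.8] yaw 0.703 q7 -0.64 z 0.0865 t 32.98
Mz 0.133 tau7 2.951 F [-4.3 -1.2 11.3] yaw 0.553 q7 -0.76 z 0.0864 t 33.10
Mz 0.151 tau7 2.966 F [-4.8 -0.7 12.3] yaw 0.403 q7 -0.88 z 0.0863 t 33.23
```

Torque starts rising between yaw 1.9 and 1.4, so the screw already bears with about 30–46 N. Another 0.6 rad puts it at about 45–63 N, which is firm but well short of forced.

```bash

python3 -m handwheel '[{"dx":0,"dy":0,"dz":0,"wx":0,"wy":0,"wz":0.15,"claw":0}]' >/dev/null; python3 o.py
python3 -m handwheel '[{"dx":0,"dy":0,"dz":0,"wx":0,"wy":0,"wz":0.15,"claw":0}]' >/dev/null; python3 o.py
python3 -m handwheel '[{"dx":0,"dy":0,"dz":0,"wx":0,"wy":0,"wz":0.15,"claw":0}]' >/dev/null; python3 o.py
python3 -m handwheel '[{"dx":0,"dy":0,"dz":0,"wx":0,"wy":0,"wz":0.15,"claw":0}]' >/dev/null; python3 o.py
```

```text
Mz 0.164 tau7 2.972 F [-4.1  0.3  8.8] yaw 0.253 q7 -0.99 z 0.0863 t 33.35
Mz 0.166 tau7 2.982 F [-3.3 -1.7  8.2] yaw 0.103 q7 -1.11 z 0.0862 t 33.48
Mz 0.206 tau7 3.000 F [-7.7  2.   7.1] yaw -0.047 q7 -1.23 z 0.0861 t 33.60
Mz 0.172 tau7 3.034 F [ 0.  -1.4  5.3] yaw -0.197 q7 -1.35 z 0.0860 t 33.73
```

```bash

python3 -m handwheel '[{"dx":0,"dy":0,"dz":0,"wx":0,"wy":0,"wz":0,"claw":100},{"dx":0,"dy":0,"dz":0,"wx":0,"wy":0,"wz":0,"claw":100},{"dx":0,"dy":0,"dz":0,"wx":0,"wy":0,"wz":0,"claw":100},{"dx":0,"dy":0,"dz":0,"wx":0,"wy":0,"wz":0,"claw":100}]' 40
python3 -m handwheel '[{"dx":0,"dy":0,"dz":-2.5,"wx":0,"wy":0,"wz":0,"claw":100},{"dx":0,"dy":0,"dz":-4,"wx":0,"wy":0,"wz":0,"claw":100},{"dx":0,"dy":0,"dz":-3.5,"wx":0,"wy":0,"wz":0,"claw":100},{"dx":0,"dy":0,"dz":0,"wx":0,"wy":0,"wz":0,"claw":100}]' 40
python3 look.py
python3 - <<'E'
from h import *
f=optics.grab_frame('wrist')
s=np.array([.5586,.1121,0]);d=np.array([.9409,-.3387,0]);m=np.array([.3387,.9409,0])
print('head mid pred at contact z.105/top .116',proj(f,s+.043*d+[0,0,.114]))
print('collar/face rows',proj(f,[s+[0,0,.044]+.02*m,s+[0,0,.044]-.02*m]))
S=optics.grab_frame('scene');r=optics.masks_of('screw_head','scene')[:1];print([x['rect'] for x in r])
for z in (.122,.118,.114,.110): print(z,proj(S,s+.043*d+[0,0,z]))
for n in ('plain_mid','cup','glue','caliper'): print(n,[(round(x['p'],2),x['rect']) for x in optics.masks_of(n,'scene')][:1])
E
```

```text
clock: 34.22
position: [0.5996, 0.0976, 0.086]
tool_rot: [-3.141, 0.0, -0.194]
force: [0.4, -0.2, -0.0]
grip_width: 0.0856
finger_force: 0.0
clock: 34.72
position: [0.6006, 0.0977, 0.1882]
tool_rot: [-3.14, -0.003, -0.195]
force: [0.3, 0.7, -1.0]
grip_width: 0.0854
finger_force: 0.0
head 0.59 [305.5, 182.4, 40.2, 46.8] [0.60461949 0.0937964  0.116     ]
shaft 0.87 [293.0, 115.3, 56.9, 187.7]
tail end, face pred [[303.6, 303.4], [314.7, 230.5]]
shift cm [0.   0.04 9.33] turn [0.    0.001 0.151] q7 -1.44 t 34.88 F [-0.1 -0.1 -0.1] M [-0.02   0.003  0.021]
head mid pred at contact z.105/top .116 [[321.27453911 212.82922494]]
collar/face rows [[291.51139493 226.55612528]
 [336.78643348 232.87444985]]
[[354.7, 195.5, 7.2, 28.4]]
0.122 [[357.42603007 195.53511939]]
0.118 [[357.32137149 197.14508367]]
0.114 [[357.21738639 198.74468772]]
0.11 [[357.1140683  200.33403121]]
plain_mid [(0.6, [323.1, 197.9, 66.2, 65.2])]
cup [(0.95, [221.5, 210.5, 34.1, 48.0])]
glue [(0.74, [437.8, 240.8, 27.0, 54.7])]
caliper [(0.81, [417.9, 207.4, 80.1, 15.9])]
```

```bash
python3 -c "
from workcell import job_done
print(job_done())"
```

```text
the job is handed in; nothing more can be done
None
```

The collared shaft is in the V-block with its collar against the entry face, and the clamp screw is tight on it at an estimated 50–75 N (judged from turning torque, not measured directly). The gripper is clear, nothing else was disturbed, and the job was handed in at about 35 s.

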